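# Reverse the ratchet and clamp the filter holder tight

## Task

The membrane filter holder is to be clamped for a pressure run, but the ratchet handle of its clamp is still set to undo. Flip the small reversing lever on the ratchet over to tighten, then work the handle to and fro until the screw bears on the holder's lid and the turning handle takes about 0.9 newton-metre (roughly 8 N at the grip), and let go. Never lean on it beyond 1.4 newton-metres (about 13 N at the grip), which would crush the membrane, and leave the things on the bench where they are.

Things in the scene. Friction and masses are not known exactly. Their poses are not given: they have to be found in the camera images.
- yoke_clamp: fixed bench clamp: grey base plate 120 x 170 x 12, two steel columns 16 thick at x 0, y +-62, cross bar at z 100 to 122, hex and dome nuts on the columns up to z 148. Origin: under the plate's centre, on the vertical screw axis; y runs along the cross bar, z up. The ratchet handle sticks out over the -x edge. The columns' nuts stop the handle 1.2 rad either side of -x
- ratchet_handle: steel ratchet lying on the cross bar, turning level about the screw. Origin: on the screw axis, mid-thickness, 138 above the bench; its -x axis points along the handle, z up. Round head 58 across, 22 thick (z +-11); black round rubber grip 19 thick from 78 to 138 out. Stays where left (0.1 N m friction); goes 1.2 rad either side of the clamp's -x
- grip (a point): centre of the black rubber grip, in the handle's middle line, 110 from the screw axis, 138 above the bench; the grip's top is 10 higher, its underside 10 lower, and only the bare bench or low things lie under it
- pawl_lever (a joint): reversing lever, rad: -0.40 fully over to undo, +0.40 fully over to tighten, springs away from the middle (0) to the side it is on, may rest at 0.12 or more when its pawl nose rides on a tooth. Pivot 34 out from the screw axis. About 3 N at the tab moves it; + is the tab moving to +y of the handle's frame (to the left, seen from the grip end looking at the screw)
- lever_tip (a point): top of the lever's thumb tab, 28 from the lever's pivot, away from the screw, 169.5 above the bench. The steel tab is 10 long, 6 thick and stands from 151 up to 169.5 high; below it the handle's neck is no higher than 149. It swings +-11 sideways across the handle
- clamp_screw: steel clamp screw in the ratchet wheel (12 teeth, 0.52 rad), hex top 13 wide on top. Right-hand, 10 mm lead: clockwise from above (grip end moving to +y of the clamp) drives it down. Origin on the axis, 138 high at the start, sinking with it. Its foot bears on the lid of the steel filter holder (72 across, hose barbs) fixed between the columns; the gap, 1.5 to 5, is never the same
- screw_end (a point): underside of the clamp screw's flat foot (26 across), on the axis. How turning feels at the grip: free running takes 0.6 N m in all (5.5 N), most of it the screw's own friction, which also holds it; once the foot bears, about 1 N m more per rad, 1.6 N m per 1000 N on the lid. At a standstill friction hides about 3 N of it
- petri_dish: white petri dish, 63 across, 14 high, near the clamp, a bystander; origin under its centre
- forceps: steel forceps, 126 long, 9 high, near the clamp, a bystander; origin under the middle
- strip_can: white test-strip canister with a snap cap, 45 across, 105 high, standing left of the clamp, a bystander; origin under its centre
- sample_cup: specimen cup with a yellow screw lid, 57 across, 61 high, standing right of the clamp, a bystander; origin under its centre

How it is judged (in metres and radians):
On the way:
1. the reversing lever is over on the tightening side before the screw bears on the lid (value of joint pawl_lever above 0.1 rad and contact force between clamp_screw and anything else below 1 N), for 0.2 s.
At the end, for the whole second after the job is handed in: the reversing lever is on the tightening side (above 0.1 rad) and the screw holds the lid by itself with more than 100 N (value of joint pawl_lever above 0.1 rad and contact force between clamp_screw and anything else above 100 N); the robot touches nothing.
It fails at once if the membrane is crushed: the screw bears on the lid with more than 500 N (contact force between clamp_screw and anything else above 500 N).
It fails at once if the handle, head or lever is forced with more than 25 N (contact force between the arm and ratchet_handle above 25 N).
It fails at once if the handle, head or lever is forced with more than 25 N (contact force between the fingers and ratchet_handle above 25 N).
It fails at once if a bystander is pushed more than 20 mm (distance of any of petri_dish, forceps, strip_can, sample_cup from where it was at the start of the episode above 0.02 m).
It also fails if it takes over 72 s, if anything falls off the work surface, if the arm or the gripper's body presses on something with over 40 N, if the wrist force passes 120 N, or if a joint passes its speed limit or range.

## Robot

A 7-joint arm with a two-finger parallel gripper is mounted at the origin on the work surface; the furniture and walls round the work are solid. World frame = base frame: x ahead of the robot, y to its left, z up, the work surface at z = 0. Lengths are in m, angles in degrees, forces in N, time in s.
With the tool pointing down it reaches from about 0.35 to 0.775 m from the base axis. Payload 3.1 kg.
Tool frame: the origin (TCP) lies on the centre line of the jaws, within the pads' length; the fingertips stand 17 mm ahead of it and the grasp point (between the pads) lies 2 mm behind it (robot.tip_reach is the distance from the TCP to the fingertips, in m); z points along the fingers, y is the line along which they close (so a half turn about z gives the same grasp; the last joint's range is limited). The gripper opens to 85 mm and grips with 20 to 120 N. Pads are 22 mm wide; open, the fingers measure 114 mm over their backs; the gripper's body (76 mm by 85 mm) begins 54 mm behind the grasp point. The pads swing forward as they close: fully open they stand 13 mm farther back than shut.
Start: joints at [67.97, 17.813, 0.802, 86.603, -0.252, 75.585, -1.558], TCP at [0.185, -0.518, 0.248] pointing down, gripper open.
Joint ranges: [-154.91, 154.91], [-16.99, 109.72], [-72.82, 74.43], [7.12, 147.25], [-82.49, 262.49], [11.32, 116.49], [-174.64, 174.64]. Speed limits (degrees/s): [159.86, 159.86, 180, 180, 180, 180, 180].

## Interface

Orientations are given as [roll, pitch, yaw] about the fixed x, y, z axes, in that order (R = Rz(yaw) Ry(pitch) Rx(roll)).
In Python, from station import robot, fingers, vision, workorder, recognise gives the robot as it stands. Calls block until the motion is done:
- robot.move_to(position, orientation): joint-space move of the TCP to a pose.
- robot.line_to(position, orientation=None, velocity=0.15, f_stop=None): straight line of the TCP; orientation=None keeps the orientation; velocity is the mean speed in m/s. With f_stop (N) it stops when the force on the tool has changed by that much, and returns True; else False.
- robot.move_j(angles): joint-space move.
- fingers.gripper_to(opening, force=None): opening from 0.0 (shut) to 1.0 (fully open); force is the grip in N (None keeps the last); returns when the fingers have stopped.
- robot.pause(seconds).
- robot.inverse_kinematics(position, orientation): joint angles nearest the present ones, or None.
- vision.grab_frame(name): name is "scene" or "side" or "wrist"; returns the picture (480x640x3 uint8, red, green, blue); there is no depth.
- vision.calibration(name): a dict with "mtx" (3x3 intrinsics, pixels), "extrinsics" (4x4, takes a point from world to camera coordinates); the wrist camera has in their place "T_tool_cam" (4x4, takes a point from camera to tool coordinates, whose origin is the TCP and whose axes are the flange's). Camera axes: x right, y up, looking along -z (the intrinsics and any distortion apply to the point x, -y, -z); pixel columns grow to the right and rows downward; lengths in m; the calibration is good to about 2 mm. A picture is of the moment at which its call begins: read the wrist's pose just before it. calibration takes no time and is no camera call.
A pose or a line that the arm cannot do raises robot.PlanningError and nothing moves.
- workorder.close_job(): hands the job in; it is judged then, once.
Trained networks look in the newest picture that a camera, given by its name, has taken for a name from the list of things; names that differ only in an ending like _2 or _b are one class to them, and where a whole thing is asked for, a point or a joint stands for the part that bears it (a point fixed in the world has none). Each returns a list of dicts, best first, with "p" (0 to 1); they miss things now and then, are a little off and sometimes report something else, mostly with a low value. They report only what shows in the picture. A call takes as long as a camera call.
- recognise(label, camera): "rect" ([centre column, centre row, width, height] in pixels, round what is visible of it).
Readings, each from a call of its own:
- robot.current_time_s(): time.
- robot.current_joint_positions(): joint angles.
- robot.current_dq(): joint speeds.
- robot.current_joint_torque(): joint torques, N m.
- robot.current_tool_pos(): TCP position.
- robot.current_eef_rot(): TCP orientation.
- robot.current_contact_force(): force on the tool from outside, world axes, zero at the start.
- robot.current_torque(): the same for the moment, N m.
- robot.current_finger_gap(): opening from 0.0 (shut) to 1.0 (fully open).
- robot.current_gripper_force(): force on a finger pad.
Only numpy, scipy, OpenCV 4.12 (cv2) and the standard library are available. Lean on these libraries where they do the work, as an engineer would, in place of code of your own. Each camera call takes 0.05 s, during which the arm holds its last target. There are 200 camera calls.

## Working session

There is one attempt and no reset: what is moved stays moved. The work goes in short steps, each a Python script; the robot and the scene stay as the last script left them, time stands still between calls to the robot, and variables do not carry over. Pictures are saved under pics/ and viewed, at most 10 in all, crops included, and the job is handed in when it is done.

```bash
ls; mkdir -p pics
python3 - <<'E'
from station import robot, fingers, vision, workorder, recognise
import cv2, numpy as np
for c in ["scene","side"]:
    im=vision.grab_frame(c); cv2.imwrite(f"pics/{c}0.png",im[:,:,::-1])
    k=vision.calibration(c); print(c,np.round(k["mtx"],1).tolist(),np.round(k["extrinsics"],4).tolist(),[q for q in k if q not in("mtx","extrinsics")])
    for l in ["yoke_clamp","ratchet_handle","grip","pawl_lever","clamp_screw","petri_dish","forceps","strip_can","sample_cup"]:
        print(l,[(round(d["p"],2),np.round(d["rect"]).tolist()) for d in recognise(l,c)[:2]])
print(robot.current_time_s(),robot.current_eef_rot(),robot.current_tool_pos())
print(vision.calibration("wrist"))
E
```

```text
pics
scene [[531.2, 0.0, 330.6], [0.0, 531.2, 250.4], [0.0, 0.0, 1.0]] [[-0.7786, -0.6273, 0.0173, 0.2388], [0.2803, -0.323, 0.9039, -0.3615], [-0.5614, 0.7086, 0.4273, -0.5337], [0.0, 0.0, 0.0, 1.0]] []
yoke_clamp [(0.56, [303.0, 280.0, 121.0, 96.0]), (0.55, [361.0, 313.0, 35.0, 24.0])]
ratchet_handle [(0.69, [323.0, 257.0, 81.0, 34.0])]
grip [(0.71, [323.0, 257.0, 78.0, 35.0])]
pawl_lever []
clamp_screw [(0.54, [298.0, 261.0, 8.0, 51.0])]
petri_dish [(0.63, [362.0, 314.0, 34.0, 27.0])]
forceps []
strip_can [(0.64, [196.0, 297.0, 25.0, 59.0])]
sample_cup [(0.6, [406.0, 260.0, 27.0, 33.0])]
side [[574.7, 0.0, 317.5], [0.0, 574.7, 247.9], [0.0, 0.0, 1.0]] [[-0.904, -0.4272, -0.0172, 0.387], [0.1794, -0.4157, 0.8916, -0.3411], [-0.388, 0.8029, 0.4524, -0.6488], [0.0, 0.0, 0.0, 1.0]] []
yoke_clamp [(0.67, [307.0, 292.0, 121.0, 112.0])]
ratchet_handle [(0.71, [326.0, 258.0, 92.0, 30.0])]
grip [(0.69, [327.0, 255.0, 88.0, 29.0])]
pawl_lever [(0.58, [320.0, 248.0, 21.0, 13.0])]
clamp_screw [(0.6, [297.0, 266.0, 16.0, 56.0])]
petri_dish [(0.77, [361.0, 310.0, 34.0, 26.0])]
forceps [(0.18, [325.0, 258.0, 96.0, 31.0])]
strip_can [(0.68, [199.0, 327.0, 30.0, 70.0])]
sample_cup [(0.86, [383.0, 248.0, 25.0, 34.0]), (0.43, [308.0, 290.0, 123.0, 112.0])]
1.0 [ 1.79998041e+02 -1.16945299e-03  1.96431092e+01] [ 0.18490801 -0.51801726  0.24831458]
{'mtx': array([[361.09529945,   0.        , 313.90434204],
       [  0.        , 361.09529945, 241.69695506],
       [  0.        ,   0.        ,   1.        ]]), 'T_tool_cam': array([[-8.35098369e-04,  9.51348107e-01,  3.08116995e-01,
         7.92043619e-02],
       [ 9.99999647e-01,  8.23582580e-04,  1.67418047e-04,
         2.96641015e-05],
       [-9.44869471e-05,  3.08117026e-01, -9.51348459e-01,
        -1.25348664e-01],
       [ 0.00000000e+00,  0.00000000e+00,  0.00000000e+00,
         1.00000000e+00]])}
```

```bash
python3 - <<'E'
import cv2,numpy as np
a=cv2.imread("pics/scene0.png")[200:375,160:440];b=cv2.imread("pics/side0.png")[200:375,160:440]
cv2.imwrite("pics/m0.png",np.vstack([cv2.resize(x,None,fx=1.7,fy=1.7,interpolation=3) if 0 else cv2.resize(x,(480,300),interpolation=cv2.INTER_CUBIC) for x in(a,b)]))
E
cat > h.py <<'E'
import numpy as np, cv2
from scipy.optimize import least_squares
from scipy.spatial.transform import Rotation as R
from station import robot, fingers, vision, workorder, recognise
def ext(c):
    k=vision.calibration(c)
    if c!="wrist": return k["mtx"],k["extrinsics"]
    T=np.eye(4);T[:3,:3]=R.from_euler('xyz',robot.current_eef_rot(),degrees=True).as_matrix();T[:3,3]=robot.current_tool_pos()
    return k["mtx"],np.linalg.inv(T@k["T_tool_cam"])
def proj(P,M,E):
    p=E[:3,:3]@np.asarray(P)+E[:3,3]; q=np.array([p[0],-p[1],-p[2]]); u=M@q; return u[:2]/u[2]
def onplane(uv,z,M,E):
    d=np.linalg.inv(M)@[uv[0],uv[1],1]; d=E[:3,:3].T@(d*[1,-1,-1]); c=-E[:3,:3].T@E[:3,3]
    return c+d*(z-c[2])/d[2]
E
python3 - <<'E'
from h import *
S,D=ext("scene"),ext("side")
for n,a,b,z in [("grip/handle ctr",(323,257),(326,258),.138),("screw",(298,261),(297,266),.1),("can",(196,297),(199,327),.052),("cup",(406,260),(383,248),.03),("petri",(362,314),(361,310),.007),("lever",None,(320,248),.16)]:
    print(n,[np.round(onplane(x,z,*k),3) for x,k in((a,S),(b,D)) if x])
E
```

```text
grip/handle ctr [array([ 0.523, -0.243,  0.138]), array([ 0.529, -0.254,  0.138])]
screw [array([ 0.597, -0.259,  0.1  ]), array([ 0.595, -0.269,  0.1  ])]
can [array([ 0.704, -0.097,  0.052]), array([ 0.69 , -0.091,  0.052])]
cup [array([ 0.514, -0.523,  0.03 ]), array([ 0.519, -0.531,  0.03 ])]
petri [array([ 0.478, -0.308,  0.007]), array([ 0.485, -0.314,  0.007])]
lever [array([ 0.536, -0.245,  0.16 ])]
```

View pics/m0.png

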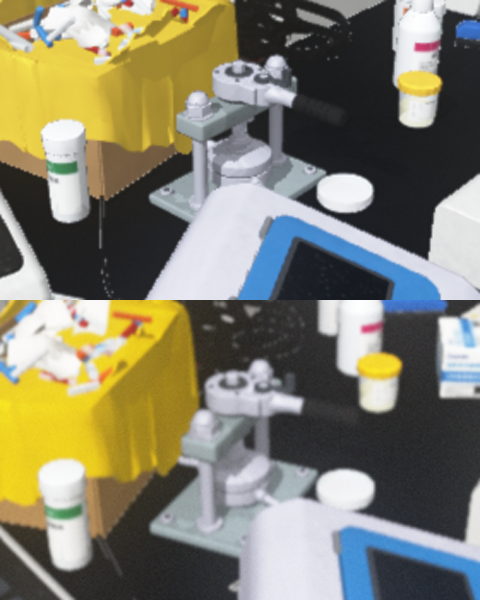

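Run:
```python
from h import *
robot.move_to([0.55,-0.255,0.30],[180,0,0])
E_=ext("wrist"); im=vision.grab_frame("wrist"); np.savez("w1.npz",M=E_[0],E=E_[1])
for l,z in [("ratchet_handle",.138),("grip",.138),("pawl_lever",.16),("lever_tip",.165),("clamp_screw",.15),("petri_dish",.01),("forceps",.005),("yoke_clamp",.1)]:
    print(l,[(round(d["p"],2),np.round(d["rect"]).tolist(),np.round(onplane(d["rect"][:2],z,*E_),3)) for d in recognise(l,"wrist")[:2]])
cv2.imwrite("pics/w1.png",im[:,:,::-1]); print(robot.current_time_s(),robot.current_joint_positions(),robot.current_contact_force())
```

```text
ratchet_handle [(0.86, [304.0, 242.0, 76.0, 196.0], array([ 0.535, -0.248,  0.138])), (0.44, [361.0, 250.0, 54.0, 51.0], array([ 0.528, -0.296,  0.138]))]
grip [(0.78, [303.0, 239.0, 72.0, 194.0], array([ 0.538, -0.248,  0.138]))]
pawl_lever [(0.76, [305.0, 248.0, 27.0, 54.0], array([ 0.537, -0.25 ,  0.16 ]))]
lever_tip [(0.61, [304.0, 246.0, 28.0, 60.0], array([ 0.54 , -0.249,  0.165])), (0.34, [303.0, 223.0, 185.0, 235.0], array([ 0.559, -0.249,  0.165]))]
clamp_screw [(0.6, [303.0, 184.0, 20.0, 17.0], array([ 0.585, -0.249,  0.15 ]))]
petri_dish [(0.8, [361.0, 249.0, 51.0, 52.0], array([ 0.484, -0.314,  0.01 ]))]
forceps [(0.79, [256.0, 245.0, 67.0, 40.0], array([ 0.488, -0.186,  0.005])), (0.24, [303.0, 186.0, 20.0, 17.0], array([ 0.561, -0.244,  0.005]))]
yoke_clamp [(0.86, [304.0, 222.0, 189.0, 236.0], array([ 0.542, -0.248,  0.1  ]))]
3.1083 [ 30.89090898  24.15476688 -11.74050918  70.89678817   4.79392746
  85.41522644 -70.25028035] [-0.5597032   0.77069153  0.17357772]
```

View pics/w1.png

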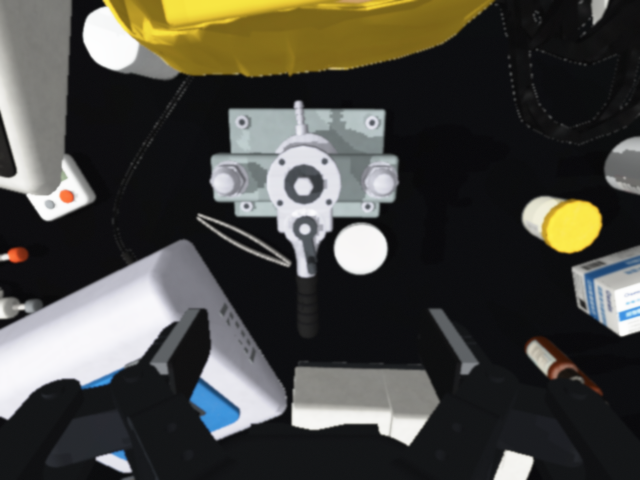

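Run:
```python
from h import *
d=np.load("w1.npz");W=(d["M"],d["E"])
for n,uv,z in [("screw",(303,184),.152),("tab",(313,268),.167),("tabL",(304,268),.167),("pivot",(304,227),.152),("gripend",(309,335),.138),("gripstart",(306,280),.138),("nutL",(227,180),.14),("nutR",(380,180),.14)]: print(n,np.round(onplane(uv,z,*W),4))
S,D=ext("scene"),ext("side")
f=lambda P:np.r_[proj(P,*S)-[318.7,325.4],proj(P,*D)-[359.5,333]]
r=least_squares(f,[.4,-.3,.1],x_scale=.1);print("screen corner",r.x,r.fun,proj(r.x,*W))
for z in(.05,.1,.15,.2): print(z,onplane((285,400),z,*W)[:2],onplane((180,242),z,*W)[:2],onplane((295,365),z,*W)[:2])
im=cv2.imread("pics/w1.png")[120:350,210:400]; cv2.imwrite("pics/w1c.png",cv2.resize(im,None,fx=2.6,fy=2.6,interpolation=2))
```

```text
screw [ 0.5856 -0.2487  0.152 ]
tab [ 0.5233 -0.256   0.167 ]
tabL [ 0.5233 -0.2491  0.167 ]
pivot [ 0.5518 -0.2491  0.152 ]
gripend [ 0.4456 -0.252   0.138 ]
gripstart [ 0.5003 -0.2499  0.138 ]
nutL [ 0.587  -0.1887  0.14  ]
nutR [ 0.5866 -0.309   0.14  ]
screen corner [ 0.40004822 -0.08526141  0.1263178 ] [ 0.07031957 -0.30091549 -0.01992475  0.30381662] [139.67640321 369.49389664]
0.05 [ 0.29474824 -0.21932292] [ 0.50677797 -0.11066001] [ 0.34738946 -0.23309041]
0.1 [ 0.33921889 -0.22430447] [ 0.52298621 -0.13012573] [ 0.38484332 -0.23623683]
0.15 [ 0.38368954 -0.22928602] [ 0.53919445 -0.14959146] [ 0.42229718 -0.23938325]
0.2 [ 0.42816018 -0.23426757] [ 0.5554027  -0.16905718] [ 0.45975104 -0.24252967]
```

View pics/w1c.png

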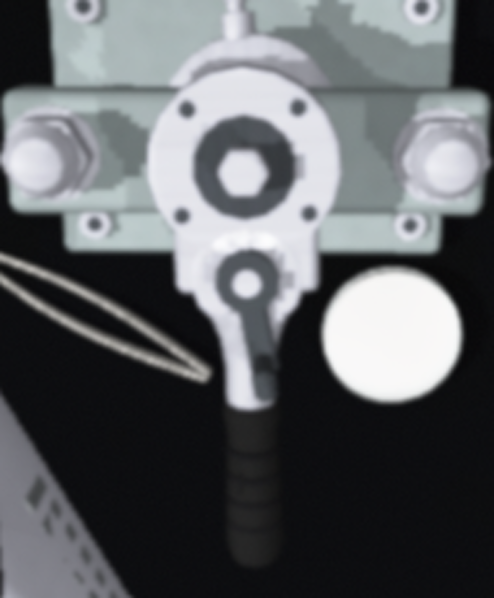

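```bash
cat >> h.py <<'E'
C=np.array([.5856,-.249]); 
def pose(th,r,z):  # th + = grip end toward +y
    return [C[0]-r*np.cos(th),C[1]+r*np.sin(th),z],[180,0,-np.degrees(th)]
E
python3 - <<'E'
from h import *
print(robot.tip_reach)
fingers.gripper_to(.47)
robot.move_to([.522,-.250,.22],[180,0,0])
print(robot.line_to([.522,-.250,.172],velocity=.08,f_stop=6), robot.current_tool_pos())
for y in (-.24,-.235,-.23,-.226,-.222,-.219):
    s=robot.line_to([.522,y,.172],velocity=.03,f_stop=12); print(y,s,np.round(robot.current_contact_force(),1))
    if s: break
robot.line_to([.522,-.229,.172],velocity=.05)
robot.line_to([.522,-.229,.28],velocity=.15)
robot.move_to([.545,-.25,.28],[180,0,0])
im=vision.grab_frame("wrist"); E_=ext("wrist"); print([ (d["p"],d["rect"],onplane(d["rect"][:2],.16,*E_)) for d in recognise("pawl_lever","wrist")[:2]])
cv2.imwrite("pics/w2.png",cv2.resize(im[100:380,160:480,::-1],None,fx=2,fy=2)); print(robot.current_time_s())
E
```

```text
0.017
False [ 0.52254618 -0.25014609  0.17254653]
-0.24 False [-0.4 -0.6 -0.5]
-0.235 False [ 0.1  0.5 -0.5]
-0.23 False [ 0.6 -0.6 -0.3]
-0.226 False [-0.2 -0.2  0.1]
-0.222 False [ 0.7 -1.4 -0.9]
-0.219 False [-0.4 -0.3  0.1]
[(0.85, [301.5, 248.4, 35.7, 57.7], array([ 0.53921761, -0.24071964,  0.16      ])), (0.29, [123.8, 34.6, 104.5, 69.2], array([ 0.67439778, -0.13629616,  0.16      ]))]
8.3
```

View pics/w2.png

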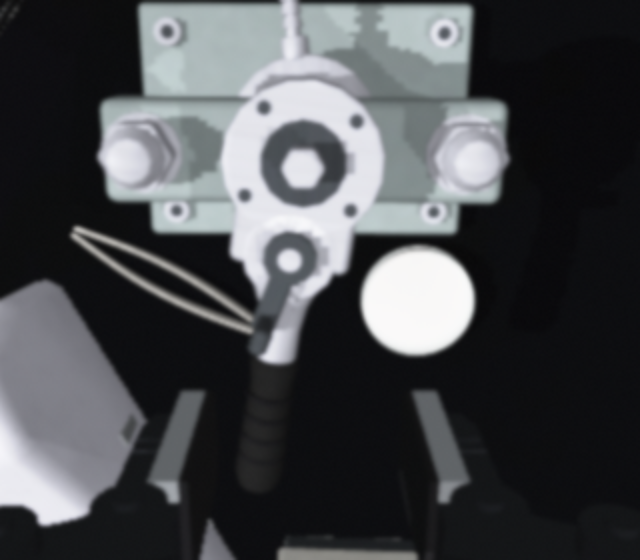

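```bash
cat >> h.py <<'E'
RR,Z=.112,.139
def go(th,v=.06,f=None):
    return robot.line_to(*pose(th,RR,Z),velocity=v,f_stop=f)
def now():
    p=np.array(robot.current_tool_pos())[:2]-C; th=np.arctan2(p[1],-p[0])
    F=np.array(robot.current_contact_force()); return th, -(F[0]*np.sin(th)+F[1]*np.cos(th)), F
E
python3 - <<'E'
from h import *
fingers.gripper_to(.36)
p,o=pose(.14,RR,.20); robot.move_to(p,o)
print(robot.line_to(*pose(.14,RR,Z),velocity=.1,f_stop=5),robot.current_contact_force(),robot.current_finger_gap())
for th in np.arange(-.1,-1.01,-.3):
    s=go(th,.08,10); t,Ft,F=now(); print(round(th,2),s,round(t,2),round(Ft,1),np.round(F,1))
    if s: break
print(robot.current_time_s())
E
```

```text
False [-0.49463944 -0.03679774  0.05703386] 0.3636681753675337
-0.1 False -0.1 0.0 [-0.3 -0.1 -0.7]
-0.4 False -0.39 0.7 [-0.5 -0.9 -0.2]
-0.7 False -0.69 -0.5 [0.2 0.8 0.2]
-1.0 False -1.0 1.2 [ 0.2 -2.   0.3]
12.0083
```

```bash
cat >> h.py <<'E'
def drive(end=.6,f=8.5,seg=.35):
    while True:
        t0=now()[0]; go(t0-.06,.1); robot.pause(.1); b=now()[1]
        tgt=min(end,t0+seg); s=go(tgt,.06,f); t,Ft,F=now()
        print("drive",round(tgt,2),s,round(t,3),"base",round(b,1),"Ft",round(Ft,1),np.round(F,1),round(robot.current_time_s(),1))
        if s: return True
        if tgt>=end: return False
E
python3 - <<'E'
from h import *
drive()
E
```

```text
drive -0.65 False -0.647 base 0.1 Ft -0.8 [-0.3  0.8 -0.3] 13.3
drive -0.3 False -0.304 base 0.5 Ft 3.1 [ 3.1 -2.3 -0.8] 14.5
drive 0.05 False 0.038 base -0.2 Ft 2.8 [ 2.  -2.9 -2.4] 15.8
drive 0.39 False 0.38 base -0.6 Ft 3.7 [ 0.  -4.  -1.5] 17.0
drive 0.6 False 0.594 base -0.5 Ft 3.1 [-0.5 -3.4 -0.2] 18.1
```

```bash
cat >> h.py <<'E'
def back(end=-1.0):
    t=now()[0]
    while t>end+.02:
        s=go(max(end,t-.4),.12,10); t=now()[0]
        if s: print("back stopped",now()); return
E
python3 - <<'E'
from h import *
for i in range(2):
    back()
    if drive(): break
E
```

```text
drive -0.64 False -0.646 base -0.6 Ft 0.2 [ 0.4  0.1 -0.8] 21.8
drive -0.3 False -0.303 base -0.3 Ft 3.0 [ 3.7 -2.  -2.2] 23.0
drive 0.05 False 0.039 base -0.7 Ft 3.3 [ 1.4 -3.4 -2.1] 24.3
drive 0.39 False 0.381 base -0.0 Ft 3.3 [ 0.9 -3.9 -0.7] 25.5
drive 0.6 False 0.595 base 0.4 Ft 2.5 [-0.3 -2.8 -0.3] 26.6
drive -0.64 False -0.645 base -0.7 Ft -0.0 [-0.6 -0.4  0.5] 30.2
drive -0.3 False -0.303 base 0.1 Ft 3.4 [ 4.  -2.3 -1. ] 31.5
drive 0.05 False 0.039 base 0.2 Ft 3.9 [ 0.9 -3.9 -2.3] 32.8
drive 0.39 False 0.372 base 0.2 Ft 4.7 [ 0.6 -5.3 -1.1] 34.0
drive 0.6 False 0.573 base -0.0 Ft 5.8 [-1.9 -5.7  0.7] 35.0
```

Run:
```python
from h import *
print(drive(end=.66,f=8.3))
```

```text
drive 0.66 False 0.64 base 2.9 Ft 5.8 [-3.5 -4.6  1.6] 35.8
False
```

Run:
```python
from h import *
back(-.5)
t=now()[0]; print(now())
# fine driving with readings
for th in np.arange(-.35,.62,.12):
    s=go(th,.06,9); t,Ft,F=now(); print(round(th,2),s,round(t,3),round(Ft,1),round(robot.current_time_s(),1))
    if s or Ft>6: break
```

```text
(np.float64(-0.48964702538212285), np.float64(-0.23279582504426544), array([-0.04960309,  0.23735641, -0.55434619]))
-0.35 False -0.342 0.1 37.9
-0.23 False -0.231 0.2 38.2
-0.11 False -0.114 0.0 38.6
0.01 False 0.006 0.2 39.0
0.13 False 0.106 4.8 39.4
0.25 False 0.221 6.6 39.7
```

Run:
```python
from h import *
t=now()[0]
for d in (.03,.055,.075):
    go(t-d,.05); robot.pause(.2); print(d,now())
    if abs(now()[1])<.8 and d>.05: break
p,o=pose(t-d,RR,.30); robot.line_to(p,velocity=.1)
robot.move_to([.545,-.25,.30],[180,0,0])
im=vision.grab_frame("wrist"); print([(d["p"],d["rect"]) for d in recognise("pawl_lever","wrist")[:1]])
cv2.imwrite("pics/w3.png",cv2.resize(im[100:380,160:480,::-1],None,fx=2,fy=2)); print(robot.current_time_s(),robot.current_contact_force())
```

```text
0.03 (np.float64(0.18392009203444457), np.float64(5.491707847910513), array([-1.47544798, -5.31145186, -0.01061998]))
0.055 (np.float64(0.17031434978155016), np.float64(2.3247676186051778), array([-2.07083315, -2.00275442,  1.12298502]))
0.075 (np.float64(0.1531017113764635), np.float64(0.5374298280771966), array([-0.34397499, -0.49071212,  0.54524018]))
[(0.62, [304.6, 241.6, 38.5, 49.1])]
43.375 [-0.09148137 -0.30826375 -0.07396953]
```

View pics/w3.png

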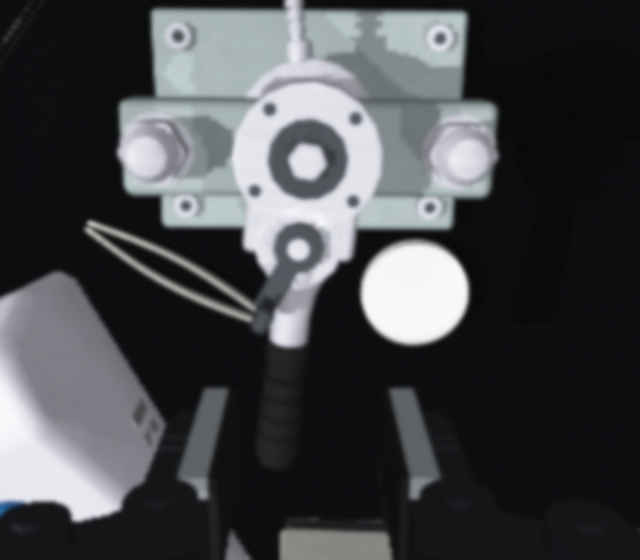

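The picture shows the lever still over to the left (tighten, tab at about (262,318)). The fingers are clear of the handle, and the dish and forceps haven't moved.

```bash
python3 -c "
from station import workorder
print(workorder.close_job())"
```

```text
the job is handed in; nothing more can be done
None
```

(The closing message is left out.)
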